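Send the finished module down the tipping sorter

ROBOT

A 7-joint arm with a two-finger parallel gripper is mounted at the origin on the work surface. World frame = base frame: x ahead of the robot, y to its left, z up, the work surface at z = 0. Lengths are in m, angles in rad, forces in N, time in s.
With the tool pointing down it reaches from about 0.35 to 0.9 m from the base axis. Payload 7.2 kg.
Tool frame: the origin (TCP) lies midway between the tips of the shut fingers; the grasp point (between the pads) lies 19 mm behind it (grasp_offset is the distance from the TCP to the grasp point, in m); z points along the fingers, y is the line along which they close (so a half turn about z gives the same grasp; the last joint's range is limited). The gripper opens to 85 mm and grips with 20 to 120 N. Pads are 22 mm wide; open, the fingers measure 114 mm over their backs; the gripper's body (76 mm by 85 mm) begins 54 mm behind the grasp point. The pads swing forward as they close: fully open they stand 13 mm farther back than shut.
Start: joints at [1.246, 0.411, -0.013, 1.596, 0.006, 1.134, -0.082], TCP at [0.159, -0.605, 0.231] pointing down, gripper open.
Joint ranges: [-2.95, 2.95], [-0.29, 1.99], [-1.47, 1.44], [0.14, 2.54], [-1.03, 4.17], [0.13, 1.85], [-2.86, 2.86]. Speed limits (rad/s): [2.39, 2.39, 3.01, 3.01, 3.14, 3.14, 3.14].

INTERFACE

Orientations are given as a rotation vector (axis times angle).
In Python, from cell import * gives the robot as it stands. The module is installed in compiled form; this text tells all that it offers.
- The arm moves only by the tool step_arm, never from a script. Its argument "targets" is a list of rows, each a list of 4 numbers: the shift along the tool's x, y, z each as a share of 20 cm, from -1 to 1, then the turn about the tool's z as a share of 60 degrees, from -1 to 1. In form: [[dx, dy, dz, yaw], ...]. A call has 1 to 10 rows; each row is the pose to reach, as a shift and turn from the pose commanded when the call began, along the tool's axes at that moment; what a row does not reach only later rows make up. A row lasts 1/8 s, in which the tool goes at most 62.5 mm and 10.7 degrees, less where a joint would pass 70% of its speed; a pose out of reach is approached as far as the arm can. A call with a number of a shift or a turn outside -1 to 1 is refused whole. A call with a gripper value outside its range is refused whole. "jaw" is the closure, from -1 (fully open) to 1 (shut), set as the call begins (left out, the last holds). The fingers move at their own pace and stop on an object; the grip force is fixed at half the most. Time passes only in rows, so rows that repeat a pose let the fingers close. It gives the time, the measured TCP pose, the force, the opening and the grip force at its end, in the units of the state.
- state(): the state, without advancing time (a new reading comes with each control period).
- camera(name): name is "scene" or "top" or "wrist"; returns the picture (480x640x3 uint8, red, green, blue); there is no depth.
- calibration(name): a dict with "fovy" (degrees; the focal length in pixels is half the picture's height over the tangent of half this angle, whatever the lens; pixels are square), "cx", "cy" (the principal point, pixels), "R" (3x3) and "t" (3): a world point X has camera coordinates R X + t. Camera axes: x right, y down, z forward; pixel columns grow to the right and rows downward; lengths in m; the calibration is good to about 2 mm. A picture is of the moment at which its call begins: read the wrist's pose just before it. calibration takes no time and is no camera call; for the wrist camera it gives the pose at the moment of the call.
- close_job(): hands the job in; it is judged then, once.
The state is a dict: "t": time; "qpos": joint angles; "qd": joint speeds; "effort": joint torques, N m; "tool_pos": TCP position; "ee_rot": TCP orientation; "force": force on the tool from outside, world axes, zero at the start; "moment": the same for the moment, N m; "finger_gap": finger opening in m; "gripper_force": force on a finger pad.
Only numpy, scipy, OpenCV 4.12 (cv2) and the standard library are available. Lean on these libraries where they do the work, as an engineer would, in place of code of your own. Each camera call takes 0.05 s, during which the arm holds its last target. There are 200 camera calls.

TASK

Send the finished module, the one with the green circuit board, on to the wiring bench: set it down lengthwise on the half of the white tipping tray beside the blue chute and let go of it there, so that its weight tips the tray and it slides off into the blue chute. Do not drop it onto the tray or push the tray down yourself, and leave the bare black module where it lies.

Things in the scene. Friction and masses are not known exactly. Their poses are not given: they have to be found in the camera images.
- module_mid (a point): centre (half-way up) of the finished module: black box 42 (x) x 84 (y) x 52 mm high, about 0.28 kg, loose, upright on the bench, its top a green circuit board (at 47 mm) with a grey connector rising to 52 mm; flat sides up to 44 mm. x: across its narrow width (grasp it so, from above); y: along its length; z: up.
- tray: white slippery see-saw tray on a fixed stand. Origin: mid axle, 155 mm above the bench; x: axle, y: along the tray, z: out of its deck. Deck 136 (x) x 220 (y) mm, top 12 mm above the axle; rails on the long edges, 8 mm high, 126 apart; ends open. Sprung within 0.1 rad of level when empty; a module let go with its centre 35 to 70 mm from the axle tips that end down 0.6 rad and slides off it.
- blue_chute: chute with blue sides, fixed, 168 (x) x 190 (y) x 109 mm high; origin under its centre, on the bench, 165 mm from the axle along the tray's y or -y (this changes from start to start). In it a grey ramp carries on from the tipped tray down to an aluminium lip, where the module comes to rest about 18 mm beyond the origin and 74 mm up. A like red-sided chute lies at the tray's other end.
- bare_mid (a point): centre of the bare module, a bystander: the same black box, 42 x 84 x 44 mm, without a circuit board, four brass studs on its black top. A grey terminal block of like size with a white ridge also lies in the row.
Mind the look-alikes: they are no part of the job. Leave any purple or red look-alike of the part that bears module_mid alone.

How it is judged:
By the outcome, as a careful person would: the job done as asked, in the order asked, and still so for the second after the job is handed in, with the robot touching nothing.
It also fails if it takes over 38 s, if anything falls off the work surface, if the arm or the gripper's body presses on something with over 40 N, if the wrist force passes 120 N, or if a joint passes its speed limit or range.

## Working session

There is one attempt and no reset: what is moved stays moved. The work goes in short steps, Python scripts to look and compute and a tool call to move; the robot and the scene stay as the last step left them, time stands still between calls to the robot, and variables do not carry over. Pictures are saved under pics/ and viewed, at most 10 in all, crops included, and the job is handed in when it is done.

Besides the shell and the picture viewer there is one more tool, called after "Request:" by a JSON object that holds its "method" and its "body". step_arm: Moves the arm, as the interface text tells. Shift numbers are shares of 20 cm and turn numbers shares of 60 degrees, none past 1 either way. Its arguments: {"type":"object","properties":{"targets":{"type":"array"},"jaw":{"type":"number"}},"required":["targets"]}

```bash
mkdir -p pics; cat > h.py <<'E'
from cell import *
import numpy as np, cv2
from scipy.spatial.transform import Rotation as Ro
def cal(n):
    c=calibration(n); f=240/np.tan(np.radians(c["fovy"])/2); return c,f
def ray(c,f,u,v,z):
    R=np.array(c["R"]);t=np.array(c["t"]); o=-R.T@t
    d=R.T@np.array([(u-c["cx"])/f,(v-c["cy"])/f,1]); return o+d*(z-o[2])/d[2]
def snap(n,name):
    c=cal(n); im=np.array(camera(n)); cv2.imwrite(f"pics/{name}.png",im[:,:,::-1]); return im,*c
E
python3 - <<'E'
from h import *
for n in("top","scene"):
    im,c,f=snap(n,n+"0"); print(n,c,f)
a=cv2.imread("pics/top0.png");s=state();print(s["tool_pos"],s["ee_rot"],Ro.from_rotvec(s["ee_rot"]).as_matrix().round(3),s["t"])
E
```

```text
top {'fovy': 46.4568637805023, 'cx': 324.8368743364467, 'cy': 238.78772921439736, 'R': array([[ 3.69436223e-02, -9.99317153e-01,  6.29478195e-04],
       [-9.69375109e-01, -3.59897247e-02, -2.42933403e-01],
       [ 2.42790171e-01,  8.36463939e-03, -9.70042765e-01]]), 't': array([0.0058142 , 0.50117633, 0.9461139 ])} 559.1954268759366
scene {'fovy': 47.667367440767805, 'cx': 318.87194075387436, 'cy': 230.62793751151003, 'R': array([[ 0.14174951,  0.9899    , -0.00225158],
       [ 0.68007527, -0.0990362 , -0.72642237],
       [-0.71930849,  0.10143877, -0.68724484]]), 't': array([-0.09005007, -0.23813898,  1.31988072])} 543.2875849628625
[ 0.15860388 -0.60407192  0.23053251] [-3.11428403e+00 -4.02187726e-01  4.57112379e-04] [[ 0.967  0.254 -0.   ]
 [ 0.254 -0.967  0.001]
 [-0.    -0.001 -1.   ]] 0.1
```

View pics/top0.png

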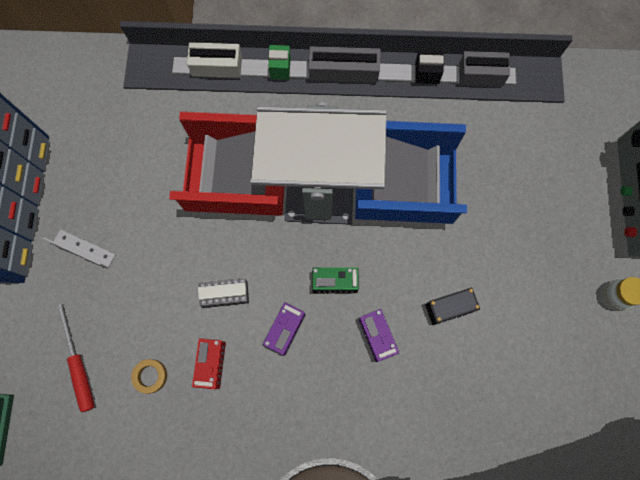

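View pics/scene0.png

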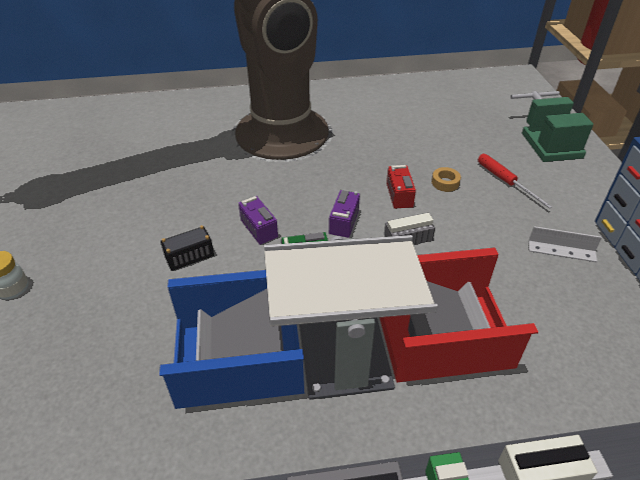

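The candidates in the top view are:
- green-topped module at (335,279)
- purple look-alikes at (284,329) and (379,335)
- red look-alike at (208,363)
- bare module at (453,305)
- terminal block at (223,292)
- green thing on the rack at (279,62)

The module at (335,279) is the one meant, because it is a black box with a green board and a grey connector, lying in the row. The tray is white at (320,148) and the blue chute is on its image-right side (-y).

```bash
cat > m.py <<'E'
from h import *
im=cv2.imread("pics/top0.png");hsv=cv2.cvtColor(im,cv2.COLOR_BGR2HSV);c,f=cal("top")
def rect(mask,z,tag,hull=True):
    k=cv2.findContours(mask,cv2.RETR_EXTERNAL,cv2.CHAIN_APPROX_NONE)[0];k=max(k,key=cv2.contourArea)[:,0]
    P=np.array([ray(c,f,u,v,z)[:2] for u,v in k]);r=cv2.minAreaRect((P*1000).astype(np.float32))
    print(tag,k.min(0),k.max(0),r); return P
g=cv2.inRange(hsv,(50,90,40),(80,255,255)); g[:230]=0;g[:,:250]=0;g[:,450:]=0
g=cv2.morphologyEx(g,cv2.MORPH_CLOSE,np.ones((15,15)))
rect(g,.047,"module")
w=cv2.inRange(hsv,(0,0,140),(40,70,255)); w[:100]=0;w[230:]=0;w[:,:245]=0;w[:,400:]=0
w=cv2.morphologyEx(w,cv2.MORPH_OPEN,np.ones((5,5)))
rect(w,.170,"tray")
cv2.imwrite("pics/crop.png",np.hstack([cv2.resize(im[240:320,280:400],None,fx=4,fy=4,interpolation=2),cv2.resize(im[100:220,240:400],None,fx=2,fy=2.6667)]))
# blue chute walls top z=.109
b=cv2.inRange(hsv,(105,120,60),(125,255,255)); b[:100]=0;b[240:]=0;b[:,:330]=0;b[:,500:]=0
rect(b,.109,"blue")
E
python3 m.py
```

```text
module [312 268] [358 289] ((431.5337219238281, 3.6742172241210938), (38.24070358276367, 82.51268768310547), 2.1242523193359375)
tray [252 112] [385 184] ((631.4869995117188, 38.53662872314453), (124.58844757080078, 219.55416870117188), 0.05935867503285408)
blue [355 121] [466 222] ((619.4395751953125, -123.98880767822266), (192.61245727539062, 187.16827392578125), 89.28955841064453)
```

View pics/crop.png

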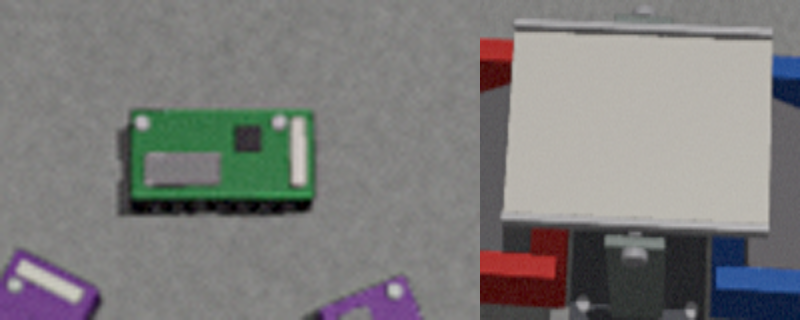

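The crop confirms it: a black box with a green board, a grey connector and a white strip. The module is at about (0.4315, 0.0037) with its long axis 2° off world y. The tray axle is at about (0.630, 0.039), and the blue chute is at -y. I'll move over the module.

```bash
cat > go.py <<'E'
from h import *; import sys
x,y,z,a=map(float,sys.argv[1:5])  # a = world angle (deg) wanted for tool y
s=state();R=Ro.from_rotvec(s["ee_rot"]).as_matrix();d=R.T@(np.array([x,y,z])-s["tool_pos"])
cur=np.degrees(np.arctan2(R[1,1],R[0,1]))
print("t",s["t"],"pos",np.round(s["tool_pos"],4),"ang",cur.round(2),"shares",np.round(d/.2,3),"yaw",round(((cur-a+180)%360-180)/60,3),"F",np.round(s["force"],1),"gap",s["finger_gap"],"q",np.round(s["qpos"],2))
E
python3 go.py .4315 .0037 .2 2.1
```

```text
t 0.1 pos [ 0.1586 -0.6041  0.2305] ang -75.28 shares [ 2.092 -2.592  0.156] yaw -1.29 F [0.1 0.2 0.6] gap 0.08507644024799574 q [ 1.25  0.41 -0.01  1.6   0.01  1.13 -0.08]
```

Request:
{"method": "step_arm", "body": {"targets": [[0.8,-1,0,-0.5],[0.8,-1,0,-0.5],[0.8,-1,0,-0.5],[0.8,-1,0,-0.5],[0.8,-1,0,-0.5],[0.8,-1,0,-0.5]], "jaw": -1}}

```text
t: 0.85
tool_pos: [0.2626, -0.3707, 0.2314]
ee_rot: [2.905, 1.196, -0.0]
force: [0.1, -0.6, 0.4]
finger_gap: 0.0856
gripper_force: 0.0
```

```bash
python3 go.py .4315 .0037 .2 2.1
```

```text
t 0.85 pos [ 0.2626 -0.3707  0.2314] ang -45.25 shares [ 1.918 -0.735  0.156] yaw -0.789 F [ 0.1 -0.6  0.4] gap 0.08559569633964358 q [ 1.06  0.13 -0.24  1.98  0.04  1.04  0.02]
```

Request:
{"method": "step_arm", "body": {"targets": [[1,-0.4,0,-0.5],[1,-0.4,0,-0.5],[1,-0.4,0,-0.5],[1,-0.4,0,-0.5],[1,-0.4,0,-0.5],[1,-0.4,0,-0.5]]}}

```text
t: 1.6
tool_pos: [0.3482, -0.1746, 0.2311]
ee_rot: [-2.499, -1.903, 0.0]
force: [0.4, -0.7, -0.1]
finger_gap: 0.0855
gripper_force: 0.0
```

```bash
python3 go.py .4315 .0037 .2 2.1
```

```text
t 1.6 pos [ 0.3482 -0.1746  0.2311] ang -15.43 shares [0.97  0.164 0.156] yaw -0.292 F [ 0.4 -0.7 -0.1] gap 0.0854992631181254 q [ 0.83  0.03 -0.49  2.09  0.02  1.02  0.06]
```

Request:
{"method": "step_arm", "body": {"targets": [[0.97,0.165,0.15,-0.29],[0.97,0.165,0.15,-0.29],[0.97,0.165,0.15,-0.29],[0.97,0.165,0.15,-0.29],[0.97,0.165,0.15,-0.29],[0.97,0.165,0.15,-0.29],[0.97,0.165,0.15,-0.29]]}}

```text
t: 2.48
tool_pos: [0.4313, 0.0038, 0.2014]
ee_rot: [2.183, 2.258, -0.001]
force: [-0.4, -0.9, 0.1]
finger_gap: 0.0852
gripper_force: 0.0
```

```bash
python3 go.py .4315 .0037 .2 2.1; python3 - <<'E'
from h import *
im,c,f=snap("wrist","w1")
R=np.array(c["R"]);t=np.array(c["t"])
for p in ([.4315,.0037,.047],[.4315,.0037,0]):
    q=R@p+t; print(q[0]/q[2]*f+c["cx"],q[1]/q[2]*f+c["cy"])
hsv=cv2.cvtColor(im,cv2.COLOR_RGB2HSV)
g=cv2.inRange(hsv,(45,80,30),(85,255,255));g=cv2.morphologyEx(g,cv2.MORPH_CLOSE,np.ones((41,41)))
k=max(cv2.findContours(g,0,1)[0],key=cv2.contourArea)[:,0]
P=np.array([ray(c,f,u,v,.047)[:2] for u,v in k]);print(k.min(0),k.max(0),cv2.minAreaRect((P*1000).astype(np.float32)))
E
```

```text
t 2.475 pos [0.4313 0.0038 0.2014] ang 1.94 shares [-0.001  0.001  0.007] yaw -0.003 F [-0.4 -0.9  0.1] gap 0.08516218503129959 q [ 0.52  0.18 -0.71  2.04  0.14  0.97 -0.22]
319.1487304056817 215.9251681671169
319.02029852197813 202.24942231853476
[295 164] [345 260] ((432.73809814453125, 5.320518493652344), (40.30921936035156, 81.99925994873047), 2.3693437576293945)
```

View pics/w1.png

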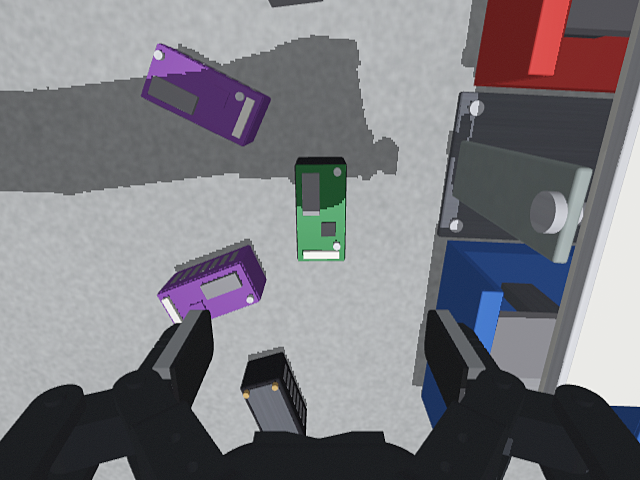

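The wrist view shows the green-board module at (321,211), between the purple look-alikes and clear of the fingers. Refined, its centre is (0.4325, 0.005). I'll descend and grip.

Request:
{"method": "step_arm", "body": {"targets": [[0.005,0.005,0.3,0],[0.005,0.005,0.55,0],[0.005,0.005,0.75,0],[0.005,0.005,0.88,0],[0.005,0.005,0.955,0],[0.005,0.005,0.955,0],[0.005,0.005,0.955,0]]}}

```text
t: 3.4
tool_pos: [0.4332, 0.0065, 0.0112]
ee_rot: [2.18, 2.261, 0.001]
force: [0.5, 1.1, -0.0]
finger_gap: 0.0857
gripper_force: 0.0
```

Request:
{"method": "step_arm", "body": {"targets": [[0,0,0,0],[0,0,0,0],[0,0,0,0],[0,0,0,0],[0,0,0,0],[0,0,0,0],[0,0,0,0],[0,0,0,0]], "jaw": 1}}

```text
t: 4.4
tool_pos: [0.433, 0.0064, 0.0109]
ee_rot: [2.179, 2.261, 0.001]
force: [-1.8, -0.9, 7.4]
finger_gap: 0.0414
gripper_force: 60.2
```

Request:
{"method": "step_arm", "body": {"targets": [[0,0,-0.1,0],[0,0,-0.35,0],[0,0,-0.65,0],[0,0,-0.95,0],[0,0,-1,0],[0,0,-1,0]]}}

```text
t: 5.15
tool_pos: [0.4321, 0.0061, 0.21]
ee_rot: [2.18, 2.261, -0.001]
force: [-0.4, -0.7, -3.7]
finger_gap: 0.0409
gripper_force: 62.4
```

Request:
{"method": "step_arm", "body": {"targets": [[0,0,-0.15,0],[0,0,-0.25,0],[0,0,-0.25,0]]}}

```text
t: 5.52
tool_pos: [0.4322, 0.0065, 0.2592]
ee_rot: [-2.18, -2.261, 0.001]
force: [0.2, -0.4, -4.4]
finger_gap: 0.041
gripper_force: 62.5
```

```bash
python3 go.py .630 -.013 .255 0
```

```text
t 5.525 pos [0.4322 0.0065 0.2592] ang 2.1 shares [-0.134  0.985  0.02 ] yaw 0.035 F [ 0.2 -0.4 -4.4] gap 0.04098544344317839 q [ 0.58  0.11 -0.75  1.96  0.09  1.11 -0.17]
```

Request:
{"method": "step_arm", "body": {"targets": [[-0.03,0.2,0,0.035],[-0.08,0.45,0,0.035],[-0.13,0.7,0,0.035],[-0.134,0.9,0,0.035],[-0.134,0.985,0,0.035],[-0.134,0.985,0,0.035],[-0.134,0.985,0,0.035]]}}

```text
t: 6.4
tool_pos: [0.6291, -0.0127, 0.2582]
ee_rot: [-2.219, -2.221, 0.004]
force: [-0.6, -0.4, -3.5]
finger_gap: 0.0413
gripper_force: 62.6
```

```bash
python3 go.py .630 -.013 .255 0; python3 - <<'E'
from h import *
a,c,f=snap("wrist","w2"); b,*_=snap("scene","s2")
cv2.imwrite("pics/ws.png",cv2.resize(np.hstack([a,b])[:,:,::-1],(800,300)))
hsv=cv2.cvtColor(a,cv2.COLOR_RGB2HSV);w=cv2.inRange(hsv,(0,0,170),(180,60,255))
for v in range(20,220,30):
    u=np.where(w[v])[0]
    if len(u): print(v,u.min(),u.max(),ray(c,f,u.min(),v,.167)[:2].round(4),ray(c,f,u.max(),v,.167)[:2].round(4))
E
```

```text
t 6.4 pos [ 0.6291 -0.0127  0.2582] ang 0.06 shares [-0.002  0.005  0.016] yaw 0.001 F [-0.6 -0.4 -3.5] gap 0.041270635726247076 q [ 0.41  0.49 -0.68  1.51  0.31  1.26 -0.31]
20 51 634 [0.4807 0.1173] [0.8018 0.1174]
50 18 627 [0.4586 0.1023] [0.8019 0.1025]
80 17 590 [0.4539 0.0867] [0.7848 0.0869]
110 0 507 [0.4395 0.0702] [0.7397 0.0704]
140 387 502 [0.6698 0.0531] [0.7395 0.0532]
170 401 497 [0.6796 0.035 ] [0.7393 0.0351]
200 130 493 [0.5077 0.0157] [0.7397 0.016 ]
```

View pics/ws.png

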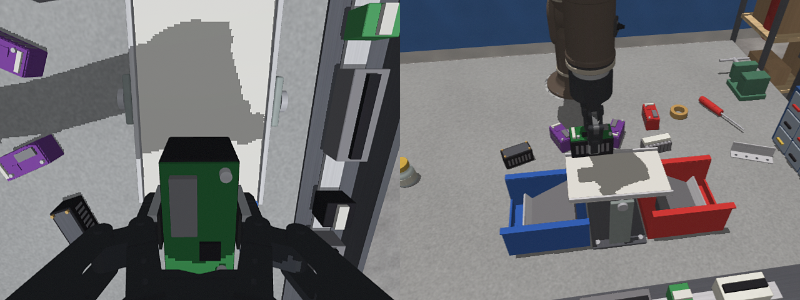

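The module is held centred over the tray. The wrist view shows the tray rails at about columns 219 and 432 (full-size image), and the axle ends near rows 160 and 147. I'll measure these now.

```bash
python3 - <<'E'
from h import *
c,f=cal("wrist")
for u,v in((200,160),(445,147)): print("axle",ray(c,f,u,v,.155)[:2].round(4))
a=cv2.imread("pics/w2.png");cv2.imwrite("pics/w2c.png",cv2.resize(a[0:300,180:480],(600,600)))
E
```

```text
axle [0.5515 0.039 ]
axle [0.7105 0.0474]
```

View pics/w2c.png

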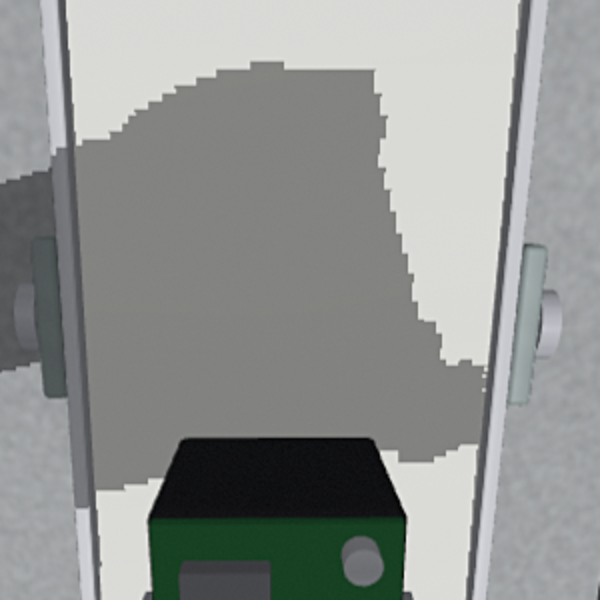

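```bash
python3 - <<'E'
from h import *
c,f=cal("wrist")
P=lambda a,b,z: print((a,b),ray(c,f,180+a/2,b/2,z)[:2].round(4))
P(25,316,.155);P(550,323,.155)
for a,b in((63,1),(520,1),(84,300),(492,300),(100,570),(470,570)):P(a,b,.167)
P(270,438,0.247)
E
```

```text
(25, 316) [0.5468 0.0403]
(550, 323) [0.718  0.0381]
(63, 1) [0.5704 0.1267]
(520, 1) [0.6951 0.1267]
(84, 300) [0.5695 0.0467]
(492, 300) [0.695  0.0467]
(100, 570) [ 0.5673 -0.0453]
(470, 570) [ 0.696  -0.0452]
(270, 438) [0.6274 0.026 ]
```

Request:
{"method": "step_arm", "body": {"targets": [[0,0.012,0.1,0],[0,0.012,0.2,0],[0,0.012,0.29,0],[0,0.012,0.33,0],[0,0.012,0.33,0],[0,0.012,0.33,0]]}}

```text
t: 7.25
tool_pos: [0.6332, -0.0127, 0.1949]
ee_rot: [2.221, 2.221, 0.001]
force: [1.1, 0.7, -3.3]
finger_gap: 0.0413
gripper_force: 62.6
```

Request:
{"method": "step_arm", "body": {"targets": [[0,0,0.015,0],[0,0,0.03,0],[0,0,0.03,0],[0,0,0.03,0]]}}

```text
t: 7.75
tool_pos: [0.6328, -0.0129, 0.1883]
ee_rot: [2.221, 2.222, 0.0]
force: [-0.5, 0.4, -3.1]
finger_gap: 0.0416
gripper_force: 62.6
```

Request:
{"method": "step_arm", "body": {"targets": [[0,0,0.01,0],[0,0,0.02,0],[0,0,0.02,0],[0,0,0.02,0]]}}

```text
t: 8.25
tool_pos: [0.6327, -0.0129, 0.1843]
ee_rot: [-2.221, -2.222, 0.0]
force: [-0.6, -0.1, -3.3]
finger_gap: 0.0414
gripper_force: 62.6
```

Request:
{"method": "step_arm", "body": {"targets": [[0,0,0.008,0],[0,0,0.015,0],[0,0,0.015,0],[0,0,0.015,0]]}}

```text
t: 8.75
tool_pos: [0.6327, -0.0129, 0.1813]
ee_rot: [2.221, 2.222, 0.0]
force: [-0.2, 0.0, -3.9]
finger_gap: 0.0414
gripper_force: 62.6
```

```bash
python3 - <<'E'
from h import *
im,*_=snap("scene","s3");print(state()["force"],state()["tool_pos"])
cv2.imwrite("pics/s3c.png",cv2.resize(im[180:380,180:460,::-1],(784,560),interpolation=2))
E
```

```text
[ 0.09335416 -0.1906711  -3.89234139] [ 0.63274659 -0.01290716  0.18133474]
```

View pics/s3c.png

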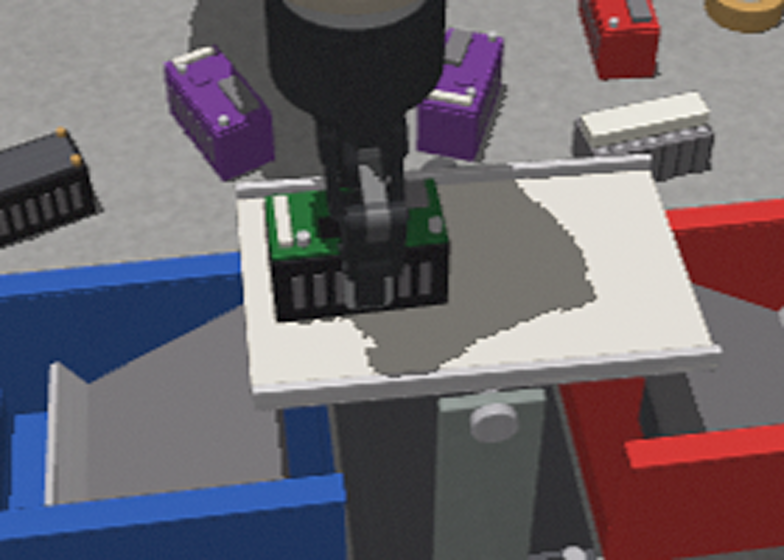

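The module is a few millimetres over the blue half of the tray, and the tray looks level. I'll creep down.

Request:
{"method": "step_arm", "body": {"targets": [[0,0,0.005,0],[0,0,0.01,0],[0,0,0.01,0],[0,0,0.01,0]]}}

```text
t: 9.3
tool_pos: [0.6327, -0.0129, 0.1793]
ee_rot: [-2.221, -2.222, -0.0]
force: [-1.5, -1.0, -3.6]
finger_gap: 0.0413
gripper_force: 62.6
```

Request:
{"method": "step_arm", "body": {"targets": [[0,0,0.004,0],[0,0,0.005,0],[0,0,0.005,0],[0,0,0.005,0]]}}

```text
t: 9.8
tool_pos: [0.6327, -0.0129, 0.1783]
ee_rot: [-2.221, -2.222, 0.0]
force: [-0.3, -0.6, -4.1]
finger_gap: 0.0412
gripper_force: 62.6
```

```bash
cat > edge.py <<'E'
from h import *
# tray tilt from the scene view: the deck's end edges, far rail line
for nm in ("s2","s3","s4"):
    if nm=="s4": im,*_=snap("scene","s4")
    im=cv2.imread(f"pics/{nm}.png"); h=cv2.cvtColor(im,cv2.COLOR_BGR2HSV)
    w=cv2.inRange(h,(0,0,110),(180,60,255)); 
    o=[]
    for u in (285,300,380,400,420):
        col=im[280:345,u].astype(int).sum(1); o.append(280+int(np.argmin(np.diff(col))))
    print(nm,o)
s=state();print(s["force"],s["moment"],s["tool_pos"])
E
python3 edge.py
```

```text
s2 [318, 317, 310, 308, 307]
s3 [318, 317, 310, 308, 306]
s4 [319, 318, 309, 307, 305]
[-0.45297997 -0.24356414 -2.87283221] [0.0470138  0.00804362 0.04695363] [ 0.63268957 -0.01292447  0.17828346]
```

The tray's blue end has moved about 1 px, so the module now bears on the deck. I'll let go.

Request:
{"method": "step_arm", "body": {"targets": [[0,0,0,0],[0,0,0,0],[0,0,0,0],[0,0,0,0],[0,0,0,0],[0,0,0,0],[0,0,0,0],[0,0,0,0]], "jaw": -0.7}}

```text
t: 10.85
tool_pos: [0.6327, -0.0129, 0.1783]
ee_rot: [2.221, 2.222, -0.0]
force: [0.2, -0.5, 0.8]
finger_gap: 0.0725
gripper_force: 0.0
```

Request:
{"method": "step_arm", "body": {"targets": [[0,0,-0.1,0],[0,0,-0.3,0],[0,0,-0.5,0],[0,0,-0.6,0],[0,0,-0.6,0],[0,0,-0.6,0],[0,0,-0.6,0]]}}

```text
t: 11.72
tool_pos: [0.6322, -0.0131, 0.2972]
ee_rot: [-2.22, -2.221, 0.002]
force: [0.5, 0.2, 0.3]
finger_gap: 0.0727
gripper_force: 0.0
```

```bash
python3 - <<'E'
from h import *
im,*_=snap("scene","s5");print(state()["force"],state()["t"])
E
```

```text
[ 0.38446074 -0.42240342  0.06561167] 11.775
```

View pics/s5.png

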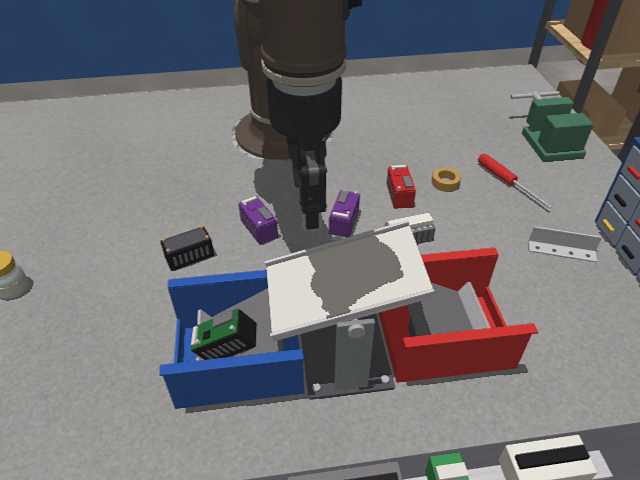

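The module has slid into the blue chute and rests against the lip at (224,332). The gripper is clear and the bystanders haven't moved. I'll wait a moment and check it stays still before handing in.

Request:
{"method": "step_arm", "body": {"targets": [[0,0,0,0],[0,0,0,0],[0,0,0,0],[0,0,0,0],[0,0,0,0],[0,0,0,0],[0,0,0,0],[0,0,0,0]]}}

```text
t: 12.78
tool_pos: [0.6327, -0.0129, 0.2983]
ee_rot: [2.221, 2.222, 0.0]
force: [-0.1, -0.4, -0.9]
finger_gap: 0.0722
gripper_force: 0.0
```

```bash
python3 - <<'E'
from h import *
b,*_=snap("scene","s6");a=cv2.imread("pics/s5.png")[:,:,::-1]
for i in(a,b):
    g=cv2.inRange(cv2.cvtColor(np.ascontiguousarray(i),cv2.COLOR_RGB2HSV),(45,80,30),(85,255,255))[300:370,180:270];print(g.sum()//255,np.argwhere(g).mean(0))
c,f=cal("scene");R=c["R"];q=R@np.array([.632,-.144,.09])+c["t"];print("expected px",q[0]/q[2]*f+c["cx"],q[1]/q[2]*f+c["cy"])
print(close_job())
E
```

```text
698 [30.61747851 35.68194842]
700 [30.58285714 35.74142857]
expected px 220.2362755824919 327.430988037811
the job is handed in; nothing more can be done
None
```

I set the green-board module down on the blue-chute half of the tray and let go; it tipped the tray, slid off and is resting still at the lip of the blue chute. The bare module was not touched, and the job was handed in at about 13 s of the 38 s allowed.

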